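Empty the hanging stone cup into the sorting tray

ROBOT

A 6-joint arm with a two-finger parallel gripper is mounted at the origin on the work surface. World frame = base frame: x ahead of the robot, y to its left, z up, the work surface at z = 0. Lengths are in m, angles in rad, forces in N, time in s.
With the tool pointing down it reaches from about 0.375 to 0.925 m from the base axis. Payload 5.7 kg.
Tool frame: the origin (TCP) lies midway between the tips of the shut fingers; the grasp point (between the pads) lies 19 mm behind it; z points along the fingers, y is the line along which they close (so a half turn about z gives the same grasp; the last joint's range is limited). The gripper opens to 85 mm and grips with 20 to 120 N. Pads are 22 mm wide; open, the fingers measure 114 mm over their backs; the gripper's body (76 mm by 85 mm) begins 54 mm behind the grasp point. The pads swing forward as they close: fully open they stand 13 mm farther back than shut.
Start: joints at [-1.215, 0.359, 1.51, -0, 1.272, -0.115], TCP at [0.272, -0.535, 0.231] pointing down, gripper open.
Joint ranges: [-2.97, 2.97], [-1.01, 2.36], [0.21, 2.38], [-0.96, 4.11], [0.2, 2.71], [-2.98, 2.98]. Speed limits (rad/s): [2.39, 2.39, 3.14, 3.14, 3.14, 3.14].

INTERFACE

Orientations are given as [roll, pitch, yaw] about the fixed x, y, z axes, in that order (R = Rz(yaw) Ry(pitch) Rx(roll)).
In Python, from rig import read_state, get_image, arm gives the robot as it stands. The module is installed in compiled form; this text tells all that it offers.
- The arm moves only by the tool play_rows, never from a script. Its argument "moves" is a list of rows, each a list of 6 numbers: the shift along the tool's x, y, z in mm, then the turn, a rotation vector about the tool's x, y, z in degrees. In form: [[tx, ty, tz, wx, wy, wz], ...]. A call has 1 to 10 rows; each row is the pose to reach, as a shift and turn from the pose commanded when the call began, along the tool's axes at that moment; what a row does not reach only later rows make up. A row lasts 1/12 s, in which the tool goes at most 41.7 mm and 7.16 degrees, less where a joint would pass 70% of its speed; a pose out of reach is approached as far as the arm can. A call with a gripper value outside its range is refused whole. "gripper" is the closure, from 0 (fully open) to 1 (shut), set as the call begins (left out, the last holds). The fingers move at their own pace and stop on an object; the grip force is fixed at half the most. Time passes only in rows, so rows that repeat a pose let the fingers close. It gives the time, the measured TCP pose, the force, the opening and the grip force at its end, in the units of the state.
- read_state(): the state, without advancing time (a new reading comes with each control period).
- get_image(name): name is "scene" or "top" or "wrist"; returns a dict with "image" (400x640x3 uint8, red, green, blue), "depth" (400x640 float32, m along the optical axis (not along the pixel's ray), 0 where there is no reading), "fx", "fy", "cx", "cy" (pixels), "camera_from_world" (4x4, takes a point from world to camera coordinates); the wrist camera has in their place "tool_from_camera" (4x4, takes a point from camera to tool coordinates, whose origin is the TCP and whose axes are the flange's). Camera axes: x right, y down, z forward; pixel columns grow to the right and rows downward; lengths in m; the calibration is good to about 2 mm. A picture is of the moment at which its call begins: read the wrist's pose just before it.
- arm.close_job(): hands the job in; it is judged then, once.
The state is a dict: "time": time; "joint_pos": joint angles; "qvel": joint speeds; "joint_efforts": joint torques, N m; "tool_pos": TCP position; "tcp_rot": TCP orientation; "contact_force": force on the tool from outside, world axes, zero at the start; "ft_torque": the same for the moment, N m; "grip_width": finger opening in m; "grip_force": force on a finger pad.
Only numpy, scipy, OpenCV 4.12 (cv2) and the standard library are available. Lean on these libraries where they do the work, as an engineer would, in place of code of your own. Each camera call takes 0.05 s, during which the arm holds its last target. There are 200 camera calls.

TASK

Take the steel cup of stones up and off the bar it hangs on without spilling, tip all five stones out of it into the wooden sorting tray, and then stand the empty cup upright on the round cork pad and let go. Leave the mug, the jar and the hammer where they are.

Things in the scene. Friction and masses are not known exactly. Their poses are not given: they have to be found in the camera images.
- hanger: Fixed steel T-shaped stand with a flat bar. Origin: on the bench under the bar's middle. Base plate 150 x 100 x 12 mm, reaching 25 mm to the -y side of the bar and 75 mm to the +y side; the upright stands behind (+y of) the bar. The cup hangs on the -y side.
- bar_top (a point): Middle of the hanger bar's top edge, 165 mm above the bench. The bar is 116 mm long along the hanger's x axis, 8 mm thick (y) and 50 mm tall, with a stop nub 11 mm high on each end.
- cup: Loose flared steel cup, 62 mm wide at base, 100 mm at rim, 65 mm tall, wall 3 mm, floor 4 mm, 0.11 to 0.22 kg, holding five stones. Origin: centre of underside; z up through the mouth. It hangs with a few degrees of lean, underside 78 mm above the bench. Handle on its -x side, strap hook on its +y side.
- strap_hook (a point): Middle of the top of the cup's 44 mm wide strap hook, cup frame (0, 59.5, 90) mm. Front plate y 51 to 54 mm, z 30 to 90 mm; top 3 mm thick; rear lip y 65 to 68 mm, reaching down to z 66 mm. This channel, 11 mm wide, straddles the bar: the cup must rise 24 mm to clear it.
- handle_grip (a point): Point on the axis of the cup's straight wooden handle, 60 mm from its root, cup frame (-92, 0, 93.6) mm. The handle is 14 mm wide (cup y), 16 mm thick, 100 mm long, and rises outward at 40 degrees from cup point (-46, 0, 55) mm to (-123, 0, 119) mm.
- cup_rim (a point): Centre of the cup's mouth, 65 mm above its underside.
- tray: Fixed open wooden sorting tray, 190 (x) x 170 (y) x 40 mm tall, walls and floor 6 mm. Origin: centre of its underside, on the bench.
- pad: Fixed round cork pad, 120 mm across, 8 mm thick, on the bench. Origin: centre of its underside.
- mug: Bystander: terracotta mug, 84 mm wide, 90 mm tall, standing. Origin: centre of underside.
- jar: Bystander: glass jar, 60 mm wide, 85 mm tall, standing. Origin: centre of underside.
- hammer: Bystander: small hammer, 220 mm long, lying on the bench at the right. Origin: under its middle, x axis along it toward the head.
- stone0: Chunky green tumbled stone, faceted, 19 mm across, 18 mm long, 12 g, loose in the cup. Origin: its centre.
- stone1: Chunky blue tumbled stone, faceted, 19 mm across, 18 mm long, 12 g, loose in the cup. Origin: its centre.
- stone2: Chunky amber tumbled stone, faceted, 19 mm across, 18 mm long, 12 g, loose in the cup. Origin: its centre.
- stone3: Chunky red tumbled stone, faceted, 19 mm across, 18 mm long, 12 g, loose in the cup. Origin: its centre.
- stone4: Chunky green tumbled stone, faceted, 19 mm across, 18 mm long, 12 g, loose in the cup. Origin: its centre.
Not all that is in view belongs to the job. Leave any blue or turquoise look-alike of the cup alone. What is meant by the pad is not red, and is the larger of those in its own colour.

How it is judged:
By the outcome, as a careful person would: the job done as asked, in the order asked, and still so for the second after the job is handed in, with the robot touching nothing.
It also fails if it takes over 58 s, if anything falls off the work surface, if the arm or the gripper's body presses on something with over 40 N, if the wrist force passes 120 N, or if a joint passes its speed limit or range.

## Working session

There is one attempt and no reset: what is moved stays moved. The work goes in short steps, Python scripts to look and compute and a tool call to move; the robot and the scene stay as the last step left them, time stands still between calls to the robot, and variables do not carry over. Pictures are saved under pics/ and viewed, at most 10 in all, crops included, and the job is handed in when it is done.

Besides the shell and the picture viewer there is one more tool, called after "Call:" as a command line: name --pt "numbers of a row" for each row, then --argument value for the rest. play_rows: Moves the arm, as the interface text tells. Its arguments: {"type":"object","properties":{"moves":{"type":"array"},"gripper":{"type":"number"}},"required":["moves"]}

```bash
mkdir -p pics; cat > h.py <<'E'
import numpy as np, cv2
from scipy.spatial.transform import Rotation as R
from rig import read_state, get_image, arm
def cap(n):
    s=read_state(); d=get_image(n)
    T=np.eye(4);
    if n=='wrist':
        T[:3,:3]=R.from_euler('xyz',s['tcp_rot']).as_matrix(); T[:3,3]=s['tool_pos']
        d['W']=T@d['tool_from_camera']
    else: d['W']=np.linalg.inv(d['camera_from_world'])
    return d
def cloud(d):
    v,u=np.mgrid[:400,:640]; z=d['depth']
    P=np.stack([(u-d['cx'])/d['fx']*z,(v-d['cy'])/d['fy']*z,z,np.ones_like(z)],-1)
    return (P@d['W'].T)[...,:3]
E
python3 - <<'E'
from h import *
for n in ['top','scene']:
    d=cap(n); cv2.imwrite(f'pics/{n}0.png',d['image'][...,::-1]); np.save(n+'0.npy',cloud(d)); print(n,d['W'].round(2).tolist())
print(read_state())
E
```

```text
top [[-0.0, -0.99, 0.12, 0.41], [-1.0, 0.0, 0.0, -0.06], [-0.0, -0.12, -0.99, 1.19], [0.0, 0.0, 0.0, 1.0]]
scene [[0.76, 0.49, -0.43, 0.98], [0.65, -0.58, 0.49, -0.64], [-0.0, -0.65, -0.76, 0.97], [0.0, 0.0, 0.0, 1.0]]
{'time': 0.1, 'joint_pos': array([-1.21512343e+00,  3.59437472e-01,  1.51135587e+00, -7.35219693e-06,
        1.27252280e+00, -1.15119843e-01]), 'qvel': array([-0.00148528, -0.00237624, -0.00262634,  0.00042361,  0.00212885,
       -0.00094403]), 'joint_efforts': array([ 7.59198683e-04, -5.28648913e+01, -2.79349172e+01, -1.63805034e-04,
        4.91485072e-03, -4.35732602e-06]), 'tool_pos': array([ 0.27191197, -0.53413248,  0.23052293]), 'tcp_rot': array([-3.13987976e+00, -1.90992525e-04,  4.70794746e-01]), 'contact_force': array([ 0.075845  ,  0.32737798, -0.56815746]), 'ft_torque': array([-0.0005266 ,  0.02146217,  0.02595076]), 'grip_force': 0.0, 'grip_width': 0.08541841568947992}
```

View pics/top0.png

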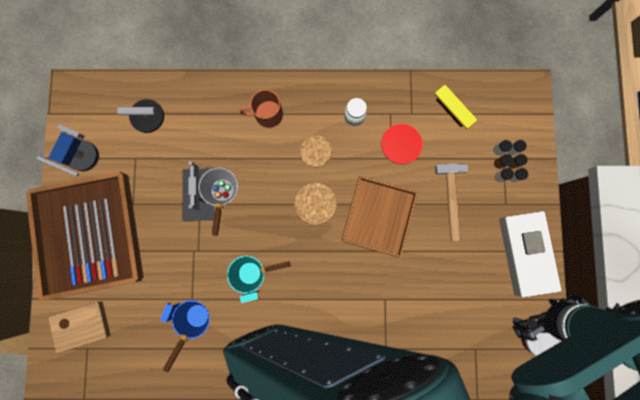

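View pics/scene0.png

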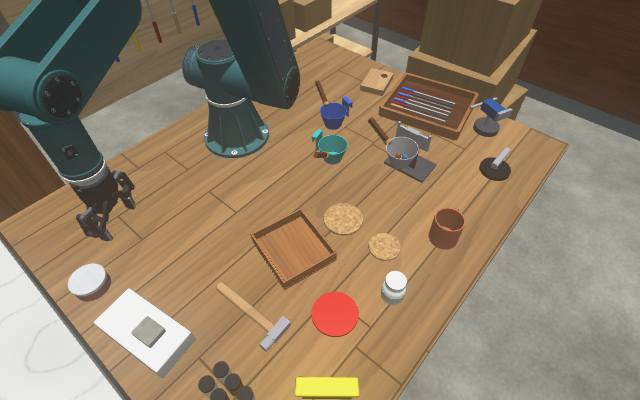

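Top view candidates for the cup are steel (218,187), turquoise (247,273) and blue (190,319). For the pad they are large cork (316,203), small cork (316,151) and red (402,144). The tray is at (379,216). I choose the steel cup hanging on the bar at (192,187) and the large cork pad. Next I'll measure them and check a close crop.

```bash
python3 - <<'E'
from h import *
im=cv2.imread('pics/top0.png'); s=cv2.imread('pics/scene0.png')
a=cv2.resize(im[150:250,170:270],(400,400),interpolation=cv2.INTER_CUBIC)
b=cv2.resize(s[100:200,350:450],(400,400),interpolation=cv2.INTER_CUBIC)
cv2.imwrite('pics/crop.png',np.hstack([a,b]))
T=np.load('top0.npy').reshape(-1,3); S=np.load('scene0.npy').reshape(-1,3)
c=T.reshape(400,640,3)
for n,(u,v) in dict(cup=(218,187),handle=(217,225),barmid=(192,185),pad=(316,203),tray=(379,216),mug=(267,105),jar=(356,110)).items(): print(n,c[v,u].round(4))
def rect(n,P,m):
    q=P[m]; r=cv2.minAreaRect((q[:,:2]*1000).astype(np.float32)); print(n,len(q),np.round(r[0],1),np.round(r[1],1),round(r[2],2),q[:,2].min().round(3),q[:,2].max().round(3))
cc=c[187,218]
for nm,P in (('T',T),('S',S)):
    near=(abs(P[:,0]-c[187,192][0])<.13)&(abs(P[:,1]-c[187,192][1])<.15)
    for lo,hi in ((.005,.02),(.155,.18),(.125,.15),(.135,.15)): 
        try: rect(f'{nm} z{lo}-{hi}',P,near&(P[:,2]>lo)&(P[:,2]<hi))
        except Exception as e: print(e)
    tr=c[216,379]; m=(abs(P[:,0]-tr[0])<.14)&(abs(P[:,1]-tr[1])<.14)&(P[:,2]>.034)&(P[:,2]<.05); rect(nm+' tray',P,m)
    tr=c[203,316]; m=(abs(P[:,0]-tr[0])<.08)&(abs(P[:,1]-tr[1])<.08)&(P[:,2]>.0055)&(P[:,2]<.012); rect(nm+' pad',P,m)
E
```

```text
cup [0.5752 0.2096 0.0953]
handle [0.4686 0.1874 0.1837]
barmid [0.5687 0.2556 0.1703]
pad [ 0.5424 -0.0502  0.0062]
tray [ 0.5054 -0.2303  0.0027]
mug [0.8341 0.0948 0.0032]
jar [ 0.7895 -0.1604  0.0874]
T z0.005-0.02 831 [563.2 253.5] [294.7 257.2] 89.83 0.005 0.018
T z0.155-0.18 349 [534.8 239.3] [181.2  58.9] 29.11 0.155 0.179
T z0.125-0.15 474 [560.6 207.5] [114.1 117.7] 83.17 0.125 0.15
T z0.135-0.15 291 [560.6 207.5] [114.1 117.7] 83.17 0.135 0.15
T tray 575 [ 502.  -228.4] [170.  190.1] 74.15 0.034 0.046
T pad 1100 [538.7 -53.8] [168.5 127.3] 82.98 0.006 0.012
S z0.005-0.02 492 [573.  237.1] [241.5 150.4] 54.3 0.005 0.02
S z0.155-0.18 276 [532.4 239.1] [188.4  59.6] 28.71 0.155 0.18
S z0.125-0.15 481 [559.6 203.7] [140.  112.7] 2.77 0.125 0.15
S z0.135-0.15 279 [559.7 203.5] [140.4 112.2] 3.15 0.135 0.15
S tray 558 [ 502.4 -227.7] [170.1 193. ] 74.22 0.034 0.043
S pad 771 [542.7 -49.6] [117.3 116.2] 24.35 0.006 0.012
```

View pics/crop.png

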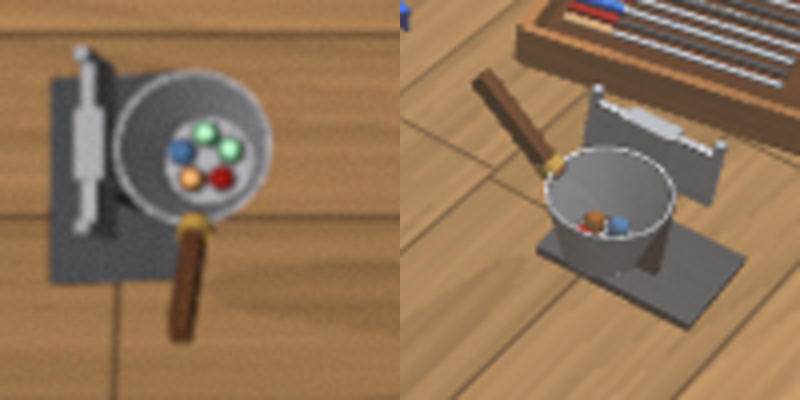

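The crop shows the steel cup on the bar with all five stones in it and its handle running toward the robot. Next I'll measure the handle line and the bar.

```bash
python3 - <<'E'
from h import *
for n in ('top','scene'):
    P=np.load(n+'0.npy'); im=cv2.imread(f'pics/{n}0.png').astype(int)
    H=(P[...,0]>.42)&(P[...,0]<.53)&(abs(P[...,1]-.195)<.04)&(P[...,2]>.12)&(P[...,2]<.22)&(im[...,2]-im[...,0]>25)
    q=P[H]; 
    _,_,V=np.linalg.svd(q-np.median(q,0)); d=V[0]*-np.sign(V[0][0])
    t=(q-q.mean(0))@d
    print(n,len(q),'mean',q.mean(0).round(4),'dir',d.round(3),'yaw of -dir',np.degrees(np.arctan2(-d[1],-d[0])).round(1),'elev',np.degrees(np.arcsin(d[2])).round(1),'ends',(q.mean(0)+d*t.min()).round(4),(q.mean(0)+d*t.max()).round(4))
    B=(abs(P[...,0]-.565)<.075)&(abs(P[...,1]-.256)<.025)&(P[...,2]>.158)&(P[...,2]<.19)
    q=P[B]; q2=(q[:,:2]*1000).astype(np.float32); print('bar',np.round(q2.mean(0)),cv2.minAreaRect(q2),q[:,2].max())
    f=cv2.fitLine(q2,cv2.DIST_HUBER,0,.01,.01).ravel(); print('line',f, np.degrees(np.arctan2(f[1],f[0])))
    r=(np.hypot(P[...,0]-.572,P[...,1]-.208)<.06)&(abs(P[...,2]-.143)<.02)&(P[...,1]<.245)&(im.max(-1)-im.min(-1)<30)
    q=P[r]; q=q[q[:,2]>.132]; print('rim',cv2.minEnclosingCircle((q[:,:2]*1000).astype(np.float32)),np.median(q[:,2]))
    K=(P[...,2]>.02)&(P[...,2]<.25)&(P[...,0]>.2)&(P[...,0]<.5)&(P[...,1]>-.05)&(P[...,1]<.4)&(im[...,0]-im[...,2]>40)
    q=P[K]; print('lookalikes',q.min(0).round(3),q.max(0).round(3))
E
```

```text
top 237 mean [0.4857 0.1912 0.1682] dir [-0.781 -0.045  0.623] yaw of -dir 3.3 elev 38.5 ends [0.5283 0.1937 0.1343] [0.4486 0.1891 0.1979]
bar [567. 256.] ((568.3240966796875, 256.41571044921875), (114.88640594482422, 17.8857479095459), 1.9456744194030762) 0.17892452419546356
line [9.9904782e-01 4.3628279e-02 5.6767523e+02 2.5612640e+02] 2.50051
rim ((569.2631225585938, 198.76251220703125), 49.430240631103516) 0.13736969615993244
lookalikes [0.2  0.09 0.02] [0.393 0.349 0.096]
scene 203 mean [0.4872 0.1912 0.1645] dir [-0.774 -0.081  0.628] yaw of -dir 6.0 elev 38.9 ends [0.5249 0.1951 0.1338] [0.449  0.1872 0.1955]
bar [569. 256.] ((567.891845703125, 255.9367218017578), (19.436777114868164, 118.17450714111328), 89.91969299316406) 0.17866098765307536
line [9.9925274e-01 3.8651552e-02 5.7064703e+02 2.5595950e+02] 2.2151227
rim ((569.63525390625, 198.82681274414062), 51.2739143371582) 0.1365300602468308
lookalikes [0.2   0.087 0.02 ] [0.394 0.348 0.094]
```

Call:
play_rows --pt "0 0 -40 0 0 0" --pt "0 0 -80 0 0 0" --pt "0 0 -120 0 0 0" --pt "0 0 -150 0 0 0"

```text
time: 0.43
tool_pos: [0.2723, -0.535, 0.3843]
tcp_rot: [3.14, 0.0, 0.471]
contact_force: [-0.3, 0.2, 0.0]
grip_width: 0.0853
grip_force: 0.0
```

```bash
cat >> h.py <<'E'
def log():
    s=read_state(); open('log.txt','a').write(' '.join(map(str,[*s['joint_pos'],*s['tool_pos'],*s['tcp_rot']]))+'\n'); print(round(s['time'],2),s['joint_pos'].round(3),s['tool_pos'].round(4),s['tcp_rot'].round(3),s['contact_force'].round(1),s['grip_width'].round(4),s['grip_force'])
def togo(p,rpy):
    s=read_state(); R0=R.from_euler('xyz',s['tcp_rot']); 
    print('go',(R0.inv().apply(np.array(p)-s['tool_pos'])*1000).round(0),np.degrees((R0.inv()*R.from_euler('xyz',rpy)).as_rotvec()).round(1))
E
python3 -c "
from h import *
log()"
```

```text
Traceback (most recent call last):
  File "h.py", line 17, in log
    s=read_state(); open('log.txt','a').write(' '.join(map(str,[*s['joint_pos'],*s['tool_pos'],*s['tcp_rot']]))+'\n'); print(round(s['time'],2),s['joint_pos'].round(3),s['tool_pos'].round(4),s['tcp_rot'].round(3),s['contact_force'].round(1),s['grip_width'].round(4),s['grip_force'])
                                                                                                                                                                                                                                                 ^^^^^^^^^^^^^^^^^^^^^
AttributeError: 'float' object has no attribute 'round'
```

Call:
play_rows --pt "355 -195 0 0 0 24" --pt "355 -195 0 0 0 24" --pt "355 -195 0 0 0 24" --pt "355 -195 0 0 0 24" --pt "355 -195 0 0 0 24" --pt "355 -195 0 0 0 24" --pt "355 -195 0 0 0 24" --pt "355 -195 0 0 0 24" --pt "355 -195 0 0 0 24" --pt "355 -195 0 0 0 24"

```text
time: 1.27
tool_pos: [0.501, -0.197, 0.381]
tcp_rot: [-3.14, 0.0, 0.053]
contact_force: [-0.5, -0.0, -0.3]
grip_width: 0.0856
grip_force: 0.0
```

```bash
sed -i "s/s\['grip_width'\].round(4)/round(float(s['grip_width']),4)/" h.py; python3 -c "
from h import *
log();togo([.40,.17,.34],[np.pi,0,.05])"
```

```text
1.27 [-5.040e-01  1.670e-01  1.412e+00  1.000e-03  1.564e+00  1.014e+00] [ 0.501 -0.197  0.381] [-3.14   0.     0.053] [-0.5 -0.  -0.3] 0.0856 0.0
go [ -81. -372.   41.] [-0.1  0.   0.2]
```

Call:
play_rows --pt "-80 -372 40 0 40 0" --pt "-80 -372 40 0 40 0" --pt "-80 -372 40 0 40 0" --pt "-80 -372 40 0 40 0" --pt "-80 -372 40 0 40 0" --pt "-80 -372 40 0 40 0" --pt "-80 -372 40 0 40 0" --pt "-80 -372 40 0 40 0" --pt "-80 -372 40 0 40 0" --pt "-80 -372 40 0 40 0"

```text
time: 2.1
tool_pos: [0.4092, 0.1279, 0.3423]
tcp_rot: [3.14, -0.69, 0.051]
contact_force: [0.6, -1.0, -0.6]
grip_width: 0.0851
grip_force: 0.0
```

```bash
cat >> h.py <<'E'
from scipy.optimize import least_squares
Rm=lambda a,t:R.from_rotvec(np.array(a,float)*t)
# p: h, off, a2, e2(x offset at elbow), a3, dw ; j4 roll along forearm direction
def fk(p,q):
    h,off,a2,e,a3,dw=p
    r1=Rm([0,0,1],q[0]); r2=r1*Rm([0,1,0],q[1]); r3=r2*Rm([0,1,0],q[2])
    x=r1.apply([0,off,0])+np.array([0,0,h])+r2.apply([0,0,a2])
    r4=r3*Rm([0,0,1],q[3]*S4); r5=r4*Rm([0,1,0],q[4]); r6=r5*Rm([0,0,1],q[5]*S6+C6)
    x=x+r3.apply([e,0,a3])+r5.apply([0,0,dw]); return x,r6
S4=1;S6=1;C6=np.pi/2
def fit():
    L=np.loadtxt('log.txt')
    f=lambda p:np.concatenate([fk(p,l[:6])[0]-l[6:9] for l in L]+[.001*(np.array(p)-[.2,.07,.4,0,.4,.3])])
    s=least_squares(f,[.2,.07,.4,0,.4,.3]); return s.x,np.abs(s.fun[:-6]).max(),[np.degrees((fk(s.x,l[:6])[1].inv()*R.from_euler('xyz',l[9:])).magnitude()).round(2) for l in L]
E
python3 -c "
from h import *
log();print(fit())"
```

```text
2.1 [ 0.256 -0.328  2.147 -0.216  0.655  1.902] [0.4092 0.1279 0.3423] [ 3.14  -0.69   0.051] [ 0.6 -1.  -0.6] 0.0851 0.0
(array([0.26601344, 0.06890044, 0.61127057, 0.11186795, 0.43356662,
       0.37271015]), np.float64(3.795028726050198e-06), [np.float64(0.0), np.float64(0.0), np.float64(0.0)])
```

```bash
cat >> h.py <<'E'
P0,_,_=fit()
lo=np.array([-2.97,-1.01,.21,-.96,.2,-2.98]);hi=np.array([2.97,2.36,2.38,4.11,2.71,2.98])
def ik(x,r,q0):
    f=lambda q:np.concatenate([(fk(P0,q)[0]-x)*5,(fk(P0,q)[1].inv()*r).as_rotvec(),1e-4*(q-q0)])
    s=least_squares(f,np.clip(q0,lo+.02,hi-.02),bounds=(lo+.01,hi-.01),max_nfev=60); 
    return s.x,np.abs(s.fun[:6]).max()
def grasp(phi): # tool in cup frame
    z=np.array([np.cos(phi),0,-np.sin(phi)]); y=np.array([0,-1.,0]); x=np.cross(y,z)
    return np.array([-.092,0,.0936])+.019*z, R.from_matrix(np.stack([x,y,z],1))
def tool(cp,cr,phi):
    t,r=grasp(phi); return cp+cr.apply(t), cr*r
TR=np.array([.502,-.228]); PAD=np.array([.5427,-.0496])
def pourpath(al,psi,tmax=125,n=18):
    d=np.array([np.cos(al),np.sin(al),0]); ax=np.cross([0,0,1],d)
    for th in np.linspace(0,tmax,n):
        c=R.from_rotvec(ax*np.radians(th))
        lip=np.r_[TR-.015*d[:2], .16-.07*min(1,th/90)]
        yield th, lip-c.apply(d*.05+[0,0,.065]), c*Rm([0,0,1],psi)
E
cat > search.py <<'E'
from h import *
q0=np.loadtxt('log.txt')[-1][:6]; D=np.radians
res=[]
for ph in (25,40,55,70,90):
    xg,rg=tool(np.array([.569,.199,.078]),Rm([0,0,1],D(3)),D(ph))
    qg,e=ik(xg,rg,q0)
    if e>2e-3: print('phi',ph,'grasp unreachable',e); continue
    print('phi',ph,qg.round(2))
    for psi in range(-100,60,20):
        for al in range(-180,180,30):
            q=qg;ok=0;m=9;js=0
            for th,cp,cr in pourpath(D(al),D(psi)):
                x,r=tool(cp,cr,D(ph)); zt=r.apply([0,0,1]); 
                if min(x[2],(x-.07*zt)[2]-.045,(x-.2*zt)[2]-.05)<.045: break
                qn,e=ik(x,r,q)
                if e>2e-3: break
                if th>0: js=max(js,np.abs(qn-q).max())
                q=qn;m=min(m,(q-lo).min(),(hi-q).min());ok=th
            if ok>95: res.append((ok,-js,m,ph,psi,al,q.round(2)))
res.sort(key=lambda t:t[:2],reverse=True)
for r in res[:25]: print(r)
E
time OMP_NUM_THREADS=1 timeout 560 python3 search.py
```

```text
phi 25 grasp unreachable 0.4562287275427732
phi 40 grasp unreachable 0.23065523645557376
phi 55 grasp unreachable 0.0055248889633080665
phi 70 [ 0.31  0.21  2.04 -0.17  0.56  1.96]
phi 90 [ 0.25  0.33  1.78 -0.    1.03  1.77]
(np.float64(125.0), np.float64(-0.1967755060961518), np.float64(0.027160898265201627), 70, -20, -60, array([-0.91,  1.33,  0.9 ,  0.88,  2.68,  1.68]))
(np.float64(125.0), np.float64(-0.2685642895319229), np.float64(0.21162258510616416), 70, -60, -90, array([-1.11,  1.21,  1.27,  0.94,  2.36,  1.68]))
(np.float64(125.0), np.float64(-0.3144757824822122), np.float64(0.2466641664989635), 70, -40, -90, array([-1.17,  1.24,  1.38,  0.93,  2.31,  1.28]))
(np.float64(117.6470588235294), np.float64(-0.15510567778204454), np.float64(0.1527921331410691), 90, -80, -90, array([-0.99,  1.28,  1.15,  1.07,  2.56,  2.1 ]))
(np.float64(117.6470588235294), np.float64(-0.16029306996233217), np.float64(0.1656110418990271), 90, -60, -90, array([-1.02,  1.28,  1.21,  0.97,  2.54,  1.65]))
(np.float64(117.6470588235294), np.float64(-0.17192884891424276), np.float64(0.2997617612153198
[... 2516 characters left out ...]
))
(np.float64(102.94117647058823), np.float64(-0.14977298936970973), np.float64(0.032704576519689166), 90, 0, -60, array([-0.84,  1.26,  0.96,  0.46,  2.68,  0.89]))
(np.float64(102.94117647058823), np.float64(-0.15055720588683164), np.float64(0.27286985060076807), 70, 20, -60, array([-1.  ,  1.22,  1.11,  0.64,  2.44,  0.69]))
(np.float64(102.94117647058823), np.float64(-0.15705204825403363), np.float64(0.3880480747916213), 90, -20, -90, array([-1.06,  1.18,  1.33,  0.71,  2.32,  0.75]))
(np.float64(102.94117647058823), np.float64(-0.16484335852404186), np.float64(0.1066579367119872), 90, -40, 30, array([-0.04,  1.21,  1.19, -0.85,  2.37,  2.24]))
real	0m10.115s
user	0m10.038s
sys	0m0.060s
```

```bash
cat > search2.py <<'E'
from h import *
q0=np.loadtxt('log.txt')[-1][:6]; D=np.radians
res=[]
for ph in (60,65,70,80):
    xg,rg=tool(np.array([.569,.199,.078]),Rm([0,0,1],D(3)),D(ph))
    qg,e=ik(xg,rg,q0)
    if e>2e-3: continue
    for psi in range(-90,1,15):
        for al in range(-135,-44,15):
            q=qg;ok=0;m=9;js=0;c=9
            for th,cp,cr in pourpath(D(al),D(psi),130):
                x,r=tool(cp+[0,0,.01],cr,D(ph)); zt=r.apply([0,0,1]); 
                cl=min((x-.08*zt)[2]-.045,(x-.2*zt)[2]-.05)
                if cl<.05: break
                qn,e=ik(x,r,q)
                if e>2e-3: break
                if th>0: js=max(js,np.abs(qn-q).max())
                q=qn;m=min(m,(q-lo).min(),(hi-q).min());ok=th;c=min(c,cl)
            res.append((round(ok),round(m,2),round(js,2),round(c,3),ph,psi,al,q.round(2),x.round(3),zt.round(2)))
res=[r for r in res if r[0]>118]
res.sort(key=lambda t:min(t[1],.25)+t[0]*.01-t[2],reverse=True)
for r in res[:14]: print(*r)
E
OMP_NUM_THREADS=1 timeout 560 python3 search2.py
```

```text
130 0.23 0.27 0.063 70 -60 -90 [-1.11  1.24  1.25  0.99  2.41  1.72] [ 0.459 -0.301  0.188] [0.17 0.91 0.38]
122 0.44 0.21 0.055 80 -60 -105 [-1.2   1.22  1.51  0.97  2.27  1.22] [ 0.425 -0.275  0.18 ] [0.33 0.77 0.54]
122 0.24 0.21 0.072 80 -60 -90 [-1.07  1.24  1.24  0.97  2.47  1.68] [ 0.458 -0.302  0.191] [0.09 0.85 0.52]
122 0.27 0.22 0.055 80 -45 -90 [-1.1   1.26  1.3   0.93  2.44  1.36] [ 0.439 -0.293  0.18 ] [0.12 0.83 0.54]
122 0.19 0.18 0.051 70 -15 -75 [-1.08  1.26  1.22  0.88  2.45  1.2 ] [ 0.444 -0.298  0.164] [0.07 0.88 0.47]
122 0.18 0.19 0.072 80 -75 -105 [-1.17  1.2   1.45  1.    2.3   1.54] [ 0.44  -0.288  0.191] [0.3  0.8  0.52]
122 0.19 0.21 0.055 80 -75 -120 [-1.3   1.21  1.73  1.02  2.12  1.04] [ 0.415 -0.253  0.18 ] [0.52 0.66 0.54]
122 0.18 0.2 0.082 80 -75 -90 [-1.03  1.24  1.17  1.02  2.5   2.  ] [ 0.479 -0.308  0.198] [0.04 0.86 0.5 ]
122 0.15 0.18 0.06 65 0 -60 [-1.    1.29  1.04  0.84  2.56  1.3 ] [ 0.465 -0.31   0.163] [-0.1   0.9   0.42]
122 0.23 0.26 0.078 70 -60 -105 [-1.26  1.14  1.6   0.97  2.13  1.24] [ 0.427 -0.274  0.178] [0.46 0.78 0.42]
122 0.25 0.29 0.051 70 -60 -120 [-1.39  1.22  1.88  1.04  1.96  0.71] [ 0.411 -0.237  0.164] [0.67 0.57 0.47]
122 0.2 0.24 0.078 70 -30 -75 [-1.04  1.23  1.15  0.88  2.47  1.48] [ 0.46  -0.306  0.178] [0.01 0.91 0.42]
122 0.13 0.19 0.06 65 -15 -75 [-1.11  1.23  1.26  0.88  2.38  1.21] [ 0.445 -0.298  0.163] [0.14 0.9  0.42]
122 0.31 0.31 0.051 70 -45 -105 [-1.29  1.2   1.66  0.97  2.11  0.92] [ 0.417 -0.26   0.164] [0.5  0.72 0.47]
```

```bash
cat >> h.py <<'E'
def target(x,r): togo(x,r.as_euler('xyz'))
D=np.radians
def rg(yaw,phi=70): return Rm([0,0,1],D(yaw))*grasp(D(phi))[1]
E
python3 -c "
from h import *
r=rg(3.5); target(np.array([.4835,.1915,.150])-.09*r.apply([0,0,1]),r)"
```

```text
go [-33. -60. 113.] [  0.4 -19.5  -0.5]
```

Call:
play_rows --pt "-33 -60 40 0.4 -19.5 -0.5" --pt "-33 -60 113 0.4 -19.5 -0.5" --pt "-33 -60 113 0.4 -19.5 -0.5" --pt "-33 -60 113 0.4 -19.5 -0.5" --pt "-33 -60 113 0.4 -19.5 -0.5" --pt "-33 -60 113 0.4 -19.5 -0.5" --pt "-33 -60 113 0.4 -19.5 -0.5" --pt "-33 -60 113 0.4 -19.5 -0.5"

```text
time: 2.77
tool_pos: [0.4528, 0.1886, 0.2354]
tcp_rot: [-3.141, -0.35, 0.06]
contact_force: [0.7, -0.2, 0.3]
grip_width: 0.0855
grip_force: 0.0
```

```bash
python3 - <<'E'
from h import *
log(); r=rg(3.5); target(np.array([.4835,.1915,.150]),r)
d=cap('wrist'); cv2.imwrite('pics/w1.png',d['image'][...,::-1]); P=cloud(d); np.save('w1.npy',P)
im=d['image'].astype(int)
H=(P[...,0]>.42)&(P[...,0]<.53)&(abs(P[...,1]-.19)<.04)&(P[...,2]>.12)&(P[...,2]<.22)&(im[...,0]-im[...,2]>25)
q=P[H]; print(len(q),q.mean(0),q.min(0),q.max(0))
for x in (.46,.47,.48,.49,.5):
    w=q[abs(q[:,0]-x)<.004]
    if len(w): print(x,np.percentile(w[:,1],[3,50,97]).round(4),np.percentile(w[:,2],[5,50,95]).round(4))
E
```

```text
2.77 [ 0.32   0.042  1.985 -0.124  0.78   1.904] [0.4528 0.1886 0.2354] [-3.141 -0.35   0.06 ] [ 0.7 -0.2  0.3] 0.0855 0.0
go [-0. -1. 91.] [-0.  -0.1 -0. ]
2214 [0.48226639 0.1943764  0.17342399] [0.44224688 0.17179506 0.1292938 ] [0.52818716 0.21533576 0.2015559 ]
0.46 [0.1857 0.192  0.1986] [0.1902 0.1933 0.1969]
0.47 [0.1863 0.193  0.1996] [0.1817 0.1849 0.1885]
0.48 [0.1875 0.1941 0.2007] [0.173  0.1767 0.1798]
0.49 [0.1884 0.1952 0.2018] [0.1646 0.168  0.1713]
0.5 [0.1894 0.1963 0.2028] [0.1562 0.1597 0.1631]
```

View pics/w1.png

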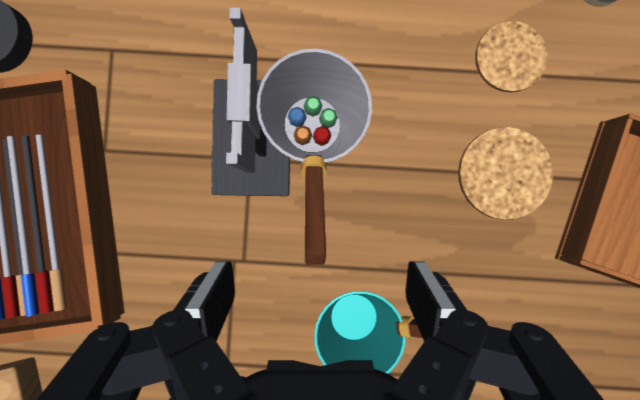

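The wrist view shows the handle at (315,215) between the open fingers, with the stones in the cup and the bar at (240,90). From depth, the handle centre is y=0.1938, with about 3° of lean. I'll align to that and go in.

```bash
python3 - <<'E'
from h import *
r=Rm([0,0,1],D(3.6))*Rm([1,0,0],D(3))*grasp(D(70))[1]; zt=r.apply([0,0,1])
target(np.array([.477,.1938,.168])+.019*zt,r); print(r.inv().apply([0,0,1]))
E
```

```text
go [-1. -5. 91.] [ 2.8 -0.1  0.9]
[ 0.34155142 -0.05233596 -0.9384048 ]
```

Call:
play_rows --pt "-1 -5 30 2.8 0 0.9" --pt "-1 -5 55 2.8 0 0.9" --pt "-1 -5 75 2.8 0 0.9" --pt "-1 -5 91 2.8 0 0.9" --pt "-1 -5 91 2.8 0 0.9" --pt "-1 -5 91 2.8 0 0.9"

```text
time: 3.32
tool_pos: [0.4829, 0.1956, 0.1489]
tcp_rot: [-3.086, -0.348, 0.044]
contact_force: [-0.4, -0.8, -0.0]
grip_width: 0.0853
grip_force: 0.0
```

Call:
play_rows --pt "0 0 0 0 0 0" --pt "0 0 0 0 0 0" --pt "0 0 0 0 0 0" --pt "0 0 0 0 0 0" --pt "0 0 0 0 0 0" --pt "0 0 0 0 0 0" --pt "0 0 0 0 0 0" --pt "0 0 0 0 0 0" --pt "0 0 0 0 0 0" --pt "0 0 0 0 0 0" --gripper 1

```text
time: 4.15
tool_pos: [0.4834, 0.1958, 0.1483]
tcp_rot: [-3.086, -0.348, 0.044]
contact_force: [-1.2, -4.4, 4.2]
grip_width: 0.013
grip_force: 58.6
```

```bash
python3 -c "
from h import *
log()
d=cap('wrist'); cv2.imwrite('pics/w2.png',d['image'][...,::-1])"
```

```text
4.15 [ 0.268  0.215  2.056 -0.044  0.519  1.82 ] [0.4834 0.1958 0.1483] [-3.086 -0.348  0.044] [-1.2 -4.4  4.2] 0.013 58.566834926605225
```

View pics/w2.png

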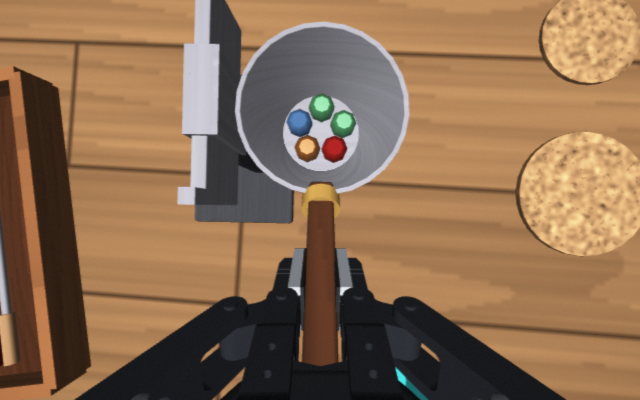

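Handle gripped at (320,260), stones still in the cup. I'll lift straight up slowly.

Call:
play_rows --pt "1.7 -0.3 -4.7 0 0 0" --pt "3.4 -0.5 -9.4 0 0 0" --pt "5.1 -0.8 -14.1 0 0 0" --pt "6.8 -1.0 -18.8 0 0 0" --pt "8.5 -1.3 -23.5 0 0 0" --pt "10.9 -1.7 -30 0 0 0" --pt "13.7 -2.1 -37.5 0 0 0" --pt "17 -2.6 -47 0 0 0" --pt "20.5 -3.1 -56.3 0 0 0" --pt "20.5 -3.1 -56.3 0 0 0"

```text
time: 5.03
tool_pos: [0.4856, 0.1971, 0.2114]
tcp_rot: [-3.084, -0.354, 0.044]
contact_force: [0.4, -0.3, -1.4]
grip_width: 0.0133
grip_force: 58.7
```

```bash
python3 - <<'E'
from h import *
log()
d=cap('scene'); im=d['image'][90:190,340:460,::-1]
w=cap('wrist'); cv2.imwrite('pics/l1.png',np.hstack([cv2.resize(im,(480,400),interpolation=cv2.INTER_CUBIC),w['image'][:,170:490,::-1]]))
P=cloud(d); m=(abs(P[...,0]-.57)<.075)&(abs(P[...,1]-.2)<.1)&(P[...,2]>.19); q=P[m]; print(len(q),q.mean(0),q.max(0))
E
```

```text
5.03 [ 0.269  0.115  1.977 -0.033  0.693  1.807] [0.4856 0.1971 0.2114] [-3.084 -0.354  0.044] [ 0.4 -0.3 -1.4] 0.0133 58.665515184402466
511 [0.55922593 0.22388516 0.20736644] [0.62052436 0.27240402 0.23434277]
```

View pics/l1.png

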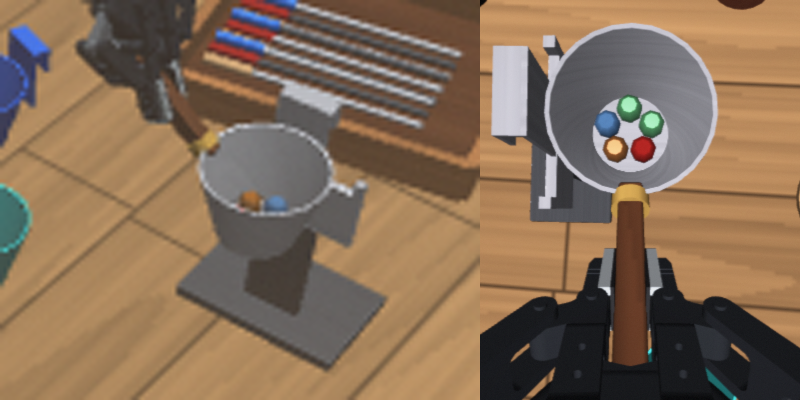

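The cup is off the bar: in the left crop the hook sits above and free of the bar at (310,100), and all five stones are in the cup. Next I'll work out the transit to the tray.

```bash
cat >> h.py <<'E'
from scipy.spatial.transform import Slerp
def cupnow(phi=70):
    s=read_state(); t,r=grasp(D(phi)); cr=R.from_euler('xyz',s['tcp_rot'])*r.inv(); return s['tool_pos']-cr.apply(t),cr
def rows(poses,phi=70):  # cup poses -> rows from present pose
    s=read_state(); R0=R.from_euler('xyz',s['tcp_rot']); q=s['joint_pos']; o=[];js=0;em=0;m=9
    for cp,cr in poses:
        x,r=tool(np.array(cp),cr,D(phi)); qn,e=ik(x,r,q); js=max(js,np.abs(qn-q).max());em=max(em,e);q=qn;m=min(m,(q-lo).min(),(hi-q).min())
        o.append([*(R0.inv().apply(x-s['tool_pos'])*1000).round(0).astype(int).tolist(),*np.degrees((R0.inv()*r).as_rotvec()).round(1).tolist()])
    for i in range(0,len(o),10): print(o[i:i+10])
    print('maxdq',js.round(2),'err',em.round(4),'margin',m.round(2),q.round(2))
def lerp(a,b,n):
    sl=Slerp([0,1],R.concatenate([a[1],b[1]]))
    for k in range(1,n+1):
        u=k/n; u=u*u*(3-2*u); yield np.array(a[0])*(1-u)+np.array(b[0])*u, sl(u)
E
python3 - <<'E'
from h import *
c=cupnow(); print(c[0],c[1].as_euler('xyz',degrees=True))
a=([.555,.10,.15],Rm([0,0,1],D(0)))
rows(list(lerp(c,a,10)))
rows([a]+list(lerp(a,([.502,-.163,.125],Rm([0,0,1],D(-60))),20)))
E
```

```text
[0.57006879 0.20639468 0.13435207] [ 3.06341755 -0.16824658  3.63208817]
[[0, 3, -1, -0.1, -0.0, 0.1], [-1, 10, -3, -0.4, -0.0, 0.2], [-3, 20, -6, -0.9, -0.0, 0.5], [-5, 33, -10, -1.5, -0.0, 0.8], [-6, 47, -14, -2.1, -0.0, 1.2], [-8, 61, -18, -2.7, -0.0, 1.5], [-10, 74, -21, -3.2, -0.1, 1.9], [-11, 85, -24, -3.7, -0.1, 2.1], [-12, 92, -26, -4.0, -0.1, 2.3], [-13, 95, -27, -4.1, -0.1, 2.4]]
maxdq 0.03 err 0.0 margin 0.35 [ 0.09  0.03  2.03 -0.05  0.74  1.69]
[[-13, 95, -27, -4.1, -0.1, 2.4], [-13, 96, -27, -4.3, -0.1, 2.8], [-15, 100, -27, -4.7, -0.0, 3.9], [-17, 105, -28, -5.4, 0.0, 5.8], [-19, 113, -28, -6.3, 0.1, 8.2], [-22, 122, -28, -7.3, 0.2, 11.2], [-25, 132, -28, -8.6, 0.3, 14.5], [-28, 143, -28, -9.9, 0.4, 18.3], [-30, 156, -28, -11.3, 0.5, 22.2], [-33, 169, -27, -12.8, 0.6, 26.3]]
[[-35, 183, -27, -14.3, 0.7, 30.6], [-36, 197, -26, -15.9, 0.9, 34.8], [-38, 211, -26, -17.3, 1.0, 38.9], [-38, 225, -25, -18.8, 1.1, 42.9], [-39, 238, -24, -20.1, 1.2, 46.6], [-39, 250, -23, -21.3, 1.3, 50.0], [-39, 261, -22, -22.3, 1.4, 52.9], [-39, 271, -22, -23.2, 1.5, 55.4], [-39, 278, -21, -23.9, 1.5, 57.2], [-39, 282, -21, -24.3, 1.5, 58.4]]
[[-39, 284, -21, -24.4, 1.6, 58.8]]
maxdq 0.18 err 0.0 margin 0.26 [-0.12  0.13  1.99 -0.37  0.84  2.72]
```

Call:
play_rows --pt "0 3 -1 -0.1 0 0.1" --pt "-1 10 -3 -0.4 0 0.2" --pt "-3 20 -6 -0.9 0 0.5" --pt "-5 33 -10 -1.5 0 0.8" --pt "-6 47 -14 -2.1 0 1.2" --pt "-8 61 -18 -2.7 0 1.5" --pt "-10 74 -21 -3.2 0 1.9" --pt "-11 85 -24 -3.7 0 2.1" --pt "-12 92 -26 -4 0 2.3" --pt "-13 95 -27 -4.1 0 2.4"

```text
time: 5.97
tool_pos: [0.4679, 0.0976, 0.2244]
tcp_rot: [3.14, -0.347, -0.002]
contact_force: [-0.0, 0.0, -1.5]
grip_width: 0.0131
grip_force: 58.6
```

```bash
python3 - <<'E'
from h import *
log();c=cupnow(); print(c[0],c[1].as_euler('xyz',degrees=True))
L=list(lerp(c,([.502,-.163,.13],Rm([0,0,1],D(-60))),18))
rows(L[:9]); s0=read_state
# second half, expressed from the pose of row 9
import h
x,r=tool(L[8][0],L[8][1],D(70)); q,_=ik(x,r,read_state()['joint_pos'])
h.read_state=lambda:dict(tool_pos=x,tcp_rot=r.as_euler('xyz'),joint_pos=q)
rows(L[9:])
E
```

```text
5.97 [ 0.086  0.03   2.029 -0.047  0.738  1.688] [0.4679 0.0976 0.2244] [ 3.14e+00 -3.47e-01 -2.00e-03] [-0.   0.  -1.5] 0.0131 58.60673904418945
[0.55318368 0.09725595 0.14846743] [-0.09435783  0.13796864 -0.14368217]
[[0, 2, 0, -0.2, 0.0, 0.5], [-2, 6, 0, -0.7, 0.0, 1.9], [-4, 13, 0, -1.5, 0.0, 4.2], [-6, 22, 0, -2.6, 0.0, 7.1], [-9, 32, 1, -3.8, 0.0, 10.6], [-11, 45, 1, -5.3, 0.0, 14.6], [-13, 58, 2, -6.8, 0.0, 18.9], [-15, 73, 3, -8.5, 0.0, 23.5], [-16, 88, 4, -10.2, 0.0, 28.2]]
maxdq 0.09 err 0.0 margin 0.33 [ 0.01  0.04  2.05 -0.26  0.77  2.27]
[[6, 13, 4, -1.7, 0.0, 4.7], [13, 27, 8, -3.3, 0.0, 9.2], [20, 39, 12, -4.9, 0.0, 13.6], [27, 51, 16, -6.3, 0.0, 17.5], [34, 61, 20, -7.6, 0.0, 21.0], [40, 70, 23, -8.7, 0.0, 24.0], [44, 77, 25, -9.5, 0.0, 26.2], [47, 81, 27, -10.0, 0.0, 27.6], [48, 83, 27, -10.2, 0.0, 28.2]]
maxdq 0.08 err 0.0 margin 0.26 [-0.12  0.12  1.98 -0.37  0.86  2.72]
```

Call:
play_rows --pt "0 2 0 -0.2 0 0.5" --pt "-2 6 0 -0.7 0 1.9" --pt "-4 13 0 -1.5 0 4.2" --pt "-6 22 0 -2.6 0 7.1" --pt "-9 32 1 -3.8 0 10.6" --pt "-11 45 1 -5.3 0 14.6" --pt "-13 58 2 -6.8 0 18.9" --pt "-15 73 3 -8.5 0 23.5" --pt "-16 88 4 -10.2 0 28.2"

```text
time: 6.72
tool_pos: [0.4539, 0.0107, 0.2149]
tcp_rot: [3.141, -0.347, -0.528]
contact_force: [0.8, 0.3, -1.5]
grip_width: 0.0131
grip_force: 58.6
```

Call:
play_rows --pt "6 13 4 -1.7 0 4.7" --pt "13 27 8 -3.3 0 9.2" --pt "20 39 12 -4.9 0 13.6" --pt "27 51 16 -6.3 0 17.5" --pt "34 61 20 -7.6 0 21" --pt "40 70 23 -8.7 0 24" --pt "44 77 25 -9.5 0 26.2" --pt "47 81 27 -10 0 27.6" --pt "48 83 27 -10.2 0 28.2" --pt "48 83 27 -10.2 0 28.2"

```text
time: 7.55
tool_pos: [0.46, -0.0882, 0.206]
tcp_rot: [3.141, -0.348, -1.048]
contact_force: [-0.2, -0.2, -1.8]
grip_width: 0.0132
grip_force: 58.6
```

```bash
cat > pour.py <<'E'
from h import *
import h, sys
log(); c=cupnow(); print(c[0],c[1].as_euler('xyz',degrees=True))
# check true cup position by rim depth in wrist view
L=[(cp+[0,0,.02],cr) for th,cp,cr in pourpath(D(-90),D(-60),126,37)]
L=list(lerp(c,L[0],3))+L[1:]
rs=h.read_state
for i in range(0,len(L),10):
    print(i); rows(L[i:i+10])
    x,r=tool(L[min(i+9,len(L)-1)][0],L[min(i+9,len(L)-1)][1],D(70)); q,_=ik(x,r,h.read_state()['joint_pos'])
    h.read_state=lambda x=x,r=r,q=q:dict(tool_pos=x,tcp_rot=r.as_euler('xyz'),joint_pos=q)
E
python3 pour.py; python3 -c "
from h import *
w=cap('wrist'); t=cap('top'); cv2.imwrite('pics/p0.png',np.hstack([w['image'][:,120:520,::-1],cv2.resize(t['image'][130:280,260:410,::-1],(400,400))]))"
```

```text
7.55 [-0.119  0.122  1.98  -0.369  0.861  2.717] [ 0.46   -0.0882  0.206 ] [ 3.141 -0.348 -1.048] [-0.2 -0.2 -1.8] 0.0132 58.59616577625275
[ 0.50259945 -0.16216839  0.13017125] [-4.94333759e-02  8.72293381e-02 -6.00400319e+01]
0
[[-1, 0, 4, 0.0, 0.0, -0.0], [-4, 1, 11, 0.0, 0.1, -0.0], [-5, 1, 14, 0.1, 0.1, -0.0], [-3, 1, 10, 1.7, -2.9, 0.6], [0, 2, 6, 3.3, -6.0, 1.2], [3, 3, 2, 5.0, -9.0, 1.8], [7, 4, -1, 6.6, -12.0, 2.4], [10, 6, -5, 8.3, -15.1, 3.0], [14, 7, -8, 9.9, -18.1, 3.6], [19, 9, -10, 11.6, -21.1, 4.1]]
maxdq 0.12 err 0.0 margin 0.24 [-0.52  0.12  1.89  0.22  1.05  2.03]
10
[[3, 1, -4, 1.6, -3.0, 0.6], [7, 2, -8, 3.3, -6.1, 1.2], [11, 4, -12, 4.9, -9.1, 1.8], [16, 5, -15, 6.6, -12.1, 2.4], [20, 7, -19, 8.2, -15.2, 3.0], [25, 9, -22, 9.9, -18.2, 3.6], [30, 12, -24, 11.5, -21.2, 4.2], [36, 14, -26, 13.2, -24.2, 4.8], [42, 17, -28, 14.8, -27.3, 5.4], [48, 20, -30, 16.4, -30.3, 6.0]]
maxdq 0.07 err 0.0 margin 0.51 [-0.92  0.4   1.68  0.57  1.58  1.64]
20
[[5, 2, -5, 1.6, -3.0, 0.6], [10, 3, -9, 3.3, -6.1, 1.2], [15, 6, -14, 4.9, -9.1, 1.8], [21, 8, -18, 6.6, -12.1, 2.4], [27, 10, -22, 8.2, -15.2, 3.0], [33, 13, -26, 9.9, -18.2, 3.6], [40, 16, -29, 11.5, -21.2, 4.2], [47, 19, -32, 13.2, -24.2, 4.8], [54, 22, -35, 14.8, -27.3, 5.4], [59, 25, -39, 16.4, -30.3, 6.0]]
maxdq 0.05 err 0.0 margin 0.68 [-1.08  0.83  1.45  0.74  2.03  1.59]
30
[[3, 0, -7, 1.6, -3.0, 0.6], [7, 1, -13, 3.3, -6.1, 1.2], [11, 2, -20, 4.9, -9.1, 1.8], [15, 3, -26, 6.6, -12.1, 2.4], [20, 4, -32, 8.2, -15.2, 3.0], [25, 6, -38, 9.9, -18.2, 3.6], [30, 8, -43, 11.5, -21.2, 4.2], [35, 10, -48, 13.2, -24.2, 4.8], [41, 12, -52, 14.8, -27.3, 5.4]]
maxdq 0.04 err 0.0 margin 0.33 [-1.11  1.19  1.28  0.96  2.38  1.7 ]
```

View pics/p0.png

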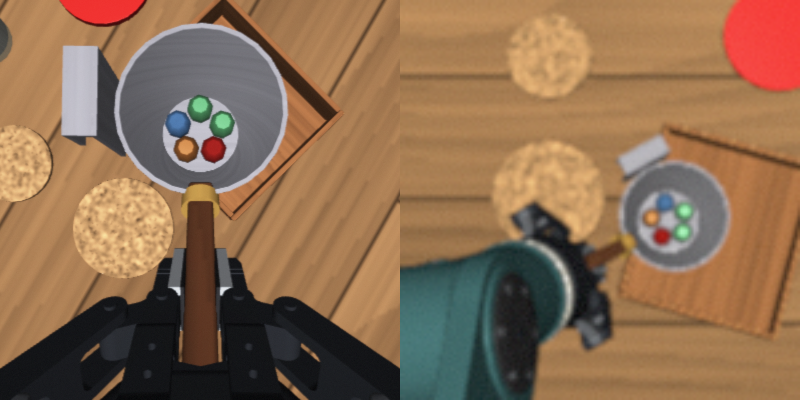

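All five stones are in the cup, which now sits over the near end of the tray (right half, mouth at (675,215)). I'll tilt it.

Call:
play_rows --pt "-1 0 4 0 0 0" --pt "-4 1 11 0 0 0" --pt "-5 1 14 0 0 0" --pt "-3 1 10 1.7 -2.9 0.6" --pt "0 2 6 3.3 -6 1.2" --pt "3 3 2 5 -9 1.8" --pt "7 4 -1 6.6 -12 2.4" --pt "10 6 -5 8.3 -15.1 3" --pt "14 7 -8 9.9 -18.1 3.6" --pt "19 9 -10 11.6 -21.1 4.1"

```text
time: 8.48
tool_pos: [0.4589, -0.1052, 0.2221]
tcp_rot: [-2.931, 0.027, -1.08]
contact_force: [0.2, -1.1, -2.9]
grip_width: 0.0131
grip_force: 58.8
```

Call:
play_rows --pt "3 1 -4 1.6 -3 0.6" --pt "7 2 -8 3.3 -6.1 1.2" --pt "11 4 -12 4.9 -9.1 1.8" --pt "16 5 -15 6.6 -12.1 2.4" --pt "20 7 -19 8.2 -15.2 3" --pt "25 9 -22 9.9 -18.2 3.6" --pt "30 12 -24 11.5 -21.2 4.2" --pt "36 14 -26 13.2 -24.2 4.8" --pt "42 17 -28 14.8 -27.3 5.4" --pt "48 20 -30 16.4 -30.3 6"

```text
time: 9.32
tool_pos: [0.4591, -0.1612, 0.2452]
tcp_rot: [-2.611, 0.556, -0.985]
contact_force: [0.3, -0.0, -1.8]
grip_width: 0.0132
grip_force: 58.8
```

```bash
python3 - <<'E'
from h import *
log();c=cupnow(); print(c[0],np.degrees(np.arccos(c[1].apply([0,0,1])[2])))
L=[(cp+[0,0,.02],cr) for th,cp,cr in pourpath(D(-90),D(-60),126,37)]
rows(L[18:28])
E
```

```text
9.32 [-0.921  0.404  1.678  0.564  1.58   1.641] [ 0.4591 -0.1612  0.2452] [-2.611  0.556 -0.985] [ 0.3 -0.  -1.8] 0.0132 58.83079290390015
[ 0.50168127 -0.13346534  0.14293902] 59.504493579739005
[[3, 1, -4, 1.7, -3.0, 0.6], [8, 2, -9, 3.4, -6.0, 1.2], [14, 5, -13, 5.0, -9.1, 1.8], [19, 7, -17, 6.6, -12.1, 2.4], [25, 9, -21, 8.3, -15.1, 3.0], [32, 12, -25, 9.9, -18.2, 3.6], [38, 15, -28, 11.6, -21.2, 4.2], [45, 18, -31, 13.2, -24.2, 4.8], [52, 21, -34, 14.9, -27.2, 5.4], [58, 24, -39, 16.5, -30.3, 6.0]]
maxdq 0.05 err 0.0 margin 0.68 [-1.08  0.83  1.45  0.74  2.03  1.59]
```

Tracking matches the plan, so I'll continue.

Call:
play_rows --pt "5 2 -5 1.6 -3 0.6" --pt "10 3 -9 3.3 -6.1 1.2" --pt "15 6 -14 4.9 -9.1 1.8" --pt "21 8 -18 6.6 -12.1 2.4" --pt "27 10 -22 8.2 -15.2 3" --pt "33 13 -26 9.9 -18.2 3.6" --pt "40 16 -29 11.5 -21.2 4.2" --pt "47 19 -32 13.2 -24.2 4.8" --pt "54 22 -35 14.8 -27.3 5.4" --pt "59 25 -39 16.4 -30.3 6"

```text
time: 10.15
tool_pos: [0.4589, -0.2349, 0.2308]
tcp_rot: [-1.993, 0.996, -0.535]
contact_force: [-0.6, 0.2, -1.6]
grip_width: 0.0132
grip_force: 59.0
```

Call:
play_rows --pt "3 0 -7 1.6 -3 0.6" --pt "7 1 -13 3.3 -6.1 1.2" --pt "11 2 -20 4.9 -9.1 1.8" --pt "15 3 -26 6.6 -12.1 2.4" --pt "20 4 -32 8.2 -15.2 3" --pt "25 6 -38 9.9 -18.2 3.6" --pt "30 8 -43 11.5 -21.2 4.2" --pt "35 10 -48 13.2 -24.2 4.8" --pt "41 12 -52 14.8 -27.3 5.4" --pt "41 12 -52 14.8 -27.3 5.4"

```text
time: 10.98
tool_pos: [0.4589, -0.2943, 0.1999]
tcp_rot: [-0.901, 1.038, 0.417]
contact_force: [-0.4, 1.6, -1.2]
grip_width: 0.0128
grip_force: 59.1
```

```bash
python3 - <<'E'
from h import *
log();c=cupnow(); print(c[0],np.degrees(np.arccos(c[1].apply([0,0,1])[2])))
a=cap('scene')['image'][180:320,210:380,::-1]; b=cap('top')['image'][150:290,310:480,::-1]; w=cap('wrist')['image'][...,::-1]
f=lambda i:cv2.resize(i,(400,330),interpolation=cv2.INTER_CUBIC)
cv2.imwrite('pics/p1.png',np.vstack([np.hstack([f(a),f(b)]),np.hstack([cv2.resize(w,(400,250)),np.zeros((250,400,3),np.uint8)])]))
E
```

```text
10.98 [-1.111  1.194  1.275  0.96   2.375  1.706] [ 0.4589 -0.2943  0.1999] [-0.901  1.038  0.417] [-0.4  1.6 -1.2] 0.0128 59.10922050476074
[ 0.50143239 -0.1893317   0.18470249] 126.2171282195475
```

View pics/p1.png

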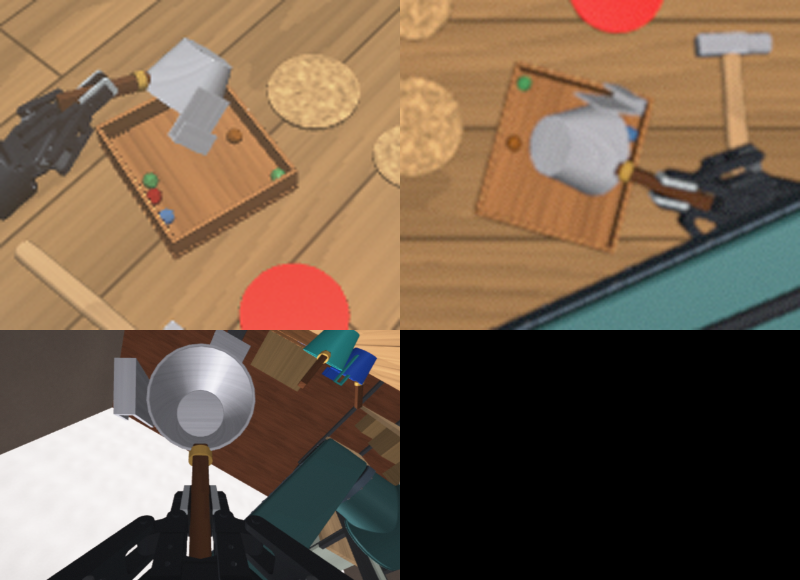

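All five stones are in the tray: in the scene crop, green (150,180), red (154,197), blue (167,215), amber (234,136) and green (277,174). The wrist view shows the cup empty. I'll untilt with the cup raised.

```bash
python3 - <<'E'
from h import *
import h
L=[(cp+[0,0,.05],cr) for th,cp,cr in pourpath(D(-90),D(-60),126,21)][::-1]
L=list(lerp((L[-1]),(L[-1]),1)) and L[1:]
L+=list(lerp(L[-1],([PAD[0],PAD[1],.12],Rm([0,0,1],D(-45))),9))
for i in range(0,len(L),10):
    print(i); rows(L[i:i+10]); k=min(i+9,len(L)-1)
    x,r=tool(L[k][0],L[k][1],D(70)); q,_=ik(x,r,h.read_state()['joint_pos'])
    h.read_state=lambda x=x,r=r,q=q:dict(tool_pos=x,tcp_rot=r.as_euler('xyz'),joint_pos=q)
E
```

```text
0
[[-31, -13, 22, -2.8, 5.3, -1.2], [-35, -12, 35, -5.8, 10.8, -2.2], [-38, -11, 49, -8.7, 16.2, -3.3], [-39, -9, 62, -11.7, 21.7, -4.4], [-39, -6, 76, -14.6, 27.1, -5.4], [-38, -4, 89, -17.6, 32.6, -6.5], [-40, -2, 104, -20.5, 38.1, -7.6], [-40, 1, 117, -23.5, 43.5, -8.7], [-39, 4, 131, -26.4, 49.0, -9.7], [-37, 8, 143, -29.4, 54.4, -10.8]]
maxdq 0.11 err 0.0 margin 0.38 [-0.94  0.41  1.63  0.59  1.68  1.66]
10
[[-8, -2, 9, -3.0, 5.5, -1.1], [-14, -4, 19, -5.9, 10.9, -2.2], [-20, -5, 29, -8.9, 16.4, -3.2], [-24, -5, 39, -11.8, 21.8, -4.3], [-26, -5, 49, -14.8, 27.3, -5.4], [-28, -3, 59, -17.8, 32.7, -6.5], [-28, -2, 68, -20.7, 38.2, -7.5], [-26, 1, 77, -23.7, 43.6, -8.6], [-24, 4, 85, -26.6, 49.1, -9.7], [-20, 7, 93, -29.6, 54.6, -10.8]]
maxdq 0.2 err 0.0 margin 0.28 [-0.12  0.1   1.96 -0.36  0.9   2.7 ]
20
[[-3, -2, 0, 0.2, 0.0, -0.5], [-10, -9, 0, 0.6, 0.0, -1.8], [-21, -18, -1, 1.3, 0.0, -3.7], [-34, -29, -1, 2.1, 0.0, -5.9], [-47, -41, -1, 3.0, 0.0, -8.2], [-59, -52, -2, 3.8, 0.0, -10.4], [-69, -61, -2, 4.5, 0.0, -12.3], [-76, -67, -2, 5.0, 0.0, -13.6], [-79, -70, -2, 5.1, 0.0, -14.1]]
maxdq 0.03 err 0.0 margin 0.28 [ 0.08  0.15  1.98 -0.37  0.82  2.66]
```

Call:
play_rows --pt "-31 -13 22 -2.8 5.3 -1.2" --pt "-35 -12 35 -5.8 10.8 -2.2" --pt "-38 -11 49 -8.7 16.2 -3.3" --pt "-39 -9 62 -11.7 21.7 -4.4" --pt "-39 -6 76 -14.6 27.1 -5.4" --pt "-38 -4 89 -17.6 32.6 -6.5" --pt "-40 -2 104 -20.5 38.1 -7.6" --pt "-40 1 117 -23.5 43.5 -8.7" --pt "-39 4 131 -26.4 49 -9.7" --pt "-37 8 143 -29.4 54.4 -10.8"

```text
time: 11.97
tool_pos: [0.4587, -0.1664, 0.279]
tcp_rot: [-2.57, 0.598, -0.963]
contact_force: [0.8, 0.3, -1.5]
grip_width: 0.0135
grip_force: 58.9
```

Call:
play_rows --pt "-8 -2 9 -3 5.5 -1.1" --pt "-14 -4 19 -5.9 10.9 -2.2" --pt "-20 -5 29 -8.9 16.4 -3.2" --pt "-24 -5 39 -11.8 21.8 -4.3" --pt "-26 -5 49 -14.8 27.3 -5.4" --pt "-28 -3 59 -17.8 32.7 -6.5" --pt "-28 -2 68 -20.7 38.2 -7.5" --pt "-26 1 77 -23.7 43.6 -8.6" --pt "-24 4 85 -26.6 49.1 -9.7" --pt "-20 7 93 -29.6 54.6 -10.8"

```text
time: 12.8
tool_pos: [0.459, -0.0884, 0.2245]
tcp_rot: [-3.132, -0.348, -1.049]
contact_force: [-1.9, -0.8, -2.7]
grip_width: 0.013
grip_force: 58.8
```

```bash
python3 - <<'E'
from h import *
log();c=cupnow(); print(c[0],c[1].as_euler('xyz',degrees=True))
rows(list(lerp(c,([PAD[0],PAD[1],.11],Rm([0,0,1],D(-45))),9)))
E
```

```text
12.8 [-0.125  0.09   1.963 -0.348  0.896  2.685] [ 0.459  -0.0884  0.2245] [-3.132 -0.348 -1.049] [-1.9 -0.8 -2.7] 0.013 58.81799340248108
[ 0.50240437 -0.16202187  0.14872888] [ 5.04261255e-01  4.93404072e-02 -5.98999120e+01]
[[-3, -2, 0, 0.2, -0.0, -0.5], [-11, -9, 1, 0.6, -0.0, -1.8], [-22, -18, 3, 1.2, -0.0, -3.7], [-35, -29, 5, 1.9, -0.0, -5.9], [-49, -40, 7, 2.7, -0.0, -8.3], [-62, -51, 9, 3.4, -0.0, -10.5], [-73, -61, 10, 4.0, -0.0, -12.4], [-80, -67, 11, 4.5, -0.0, -13.7], [-83, -70, 12, 4.6, -0.0, -14.2]]
maxdq 0.03 err 0.0 margin 0.29 [ 0.08  0.16  1.99 -0.38  0.79  2.68]
```

Call:
play_rows --pt "-3 -2 0 0.2 0 -0.5" --pt "-11 -9 1 0.6 0 -1.8" --pt "-22 -18 3 1.2 0 -3.7" --pt "-35 -29 5 1.9 0 -5.9" --pt "-49 -40 7 2.7 0 -8.3" --pt "-62 -51 9 3.4 0 -10.5" --pt "-73 -61 10 4 0 -12.4" --pt "-80 -67 11 4.5 0 -13.7" --pt "-83 -70 12 4.6 0 -14.2" --pt "-83 -70 12 4.6 0 -14.2"

```text
time: 13.63
tool_pos: [0.4829, 0.0099, 0.1835]
tcp_rot: [3.14, -0.34, -0.787]
contact_force: [0.1, -0.8, -1.1]
grip_width: 0.0133
grip_force: 58.8
```

```bash
python3 - <<'E'
from h import *
T=np.load('top0.npy'); print('turq handle',T[265,[270,280,286,288]].round(3))
log();c=cupnow(); print(c[0],c[1].as_euler('xyz',degrees=True))
d=cap('wrist'); w=cloud(d); im=d['image'].astype(int)
# pad centre from wrist view
hsv=cv2.cvtColor(d['image'],cv2.COLOR_RGB2HSV)
q=w.reshape(-1,3); m=(np.hypot(q[:,0]-PAD[0],q[:,1]-PAD[1])<.075)&(q[:,2]>.0055)&(q[:,2]<.011); print('pad pts',m.sum(), q[m].mean(0) if m.any() else '')
rim=c[0]+c[1].apply([0,0,.065]); print('model rim',rim)
for n,dd in (('w',d),('t',cap('top')),('s',cap('scene'))):
    q=cloud(dd).reshape(-1,3); m=(np.hypot(q[:,0]-rim[0],q[:,1]-rim[1])<.06)&(abs(q[:,2]-rim[2])<.006)
    k=q[m]; k=k[np.hypot(k[:,0]-rim[0],k[:,1]-rim[1])<.054]
    f=lambda p:np.hypot(k[:,0]-p[0],k[:,1]-p[1])-.0485
    s=least_squares(f,rim[:2],loss='soft_l1',f_scale=.002); print(n,len(k),s.x)
    a=np.c_[k[:,:2]-rim[:2],np.ones(len(k))]; print('  plane',np.linalg.lstsq(a,k[:,2],rcond=None)[0].round(4))
    m=(np.hypot(q[:,0]-c[0][0],q[:,1]-c[0][1])<.022)&(q[:,2]>c[0][2]-.01)&(q[:,2]<c[0][2]+.02); k=q[m]
    if len(k)>20:
        a=np.c_[k[:,:2]-c[0][:2],np.ones(len(k))]; print('  floor',len(k),np.median(k[:,2])-.004,np.linalg.lstsq(a,k[:,2],rcond=None)[0].round(4))
cv2.imwrite('pics/w3.png',d['image'][...,::-1])
E
```

```text
turq handle [[ 0.367  0.08  -0.005]
 [ 0.37   0.041  0.109]
 [ 0.371  0.024  0.126]
 [ 0.371  0.019  0.125]]
13.63 [ 0.073  0.17   1.989 -0.364  0.791  2.664] [0.4829 0.0099 0.1835] [ 3.14  -0.34  -0.787] [ 0.1 -0.8 -1.1] 0.0133 58.797054290771484
[ 0.54262673 -0.05021728  0.1068963 ] [ -0.07373444   0.54647537 -45.11130311]
pad pts 680 [ 0.5168682  -0.01454602  0.00884417]
model rim [ 0.54312351 -0.05059747  0.17189329]
w 6444 [ 0.54216564 -0.05083446]
  plane [-0.0133  0.0189  0.1719]
  floor 2537 0.10917394448521625 [-0.0022  0.0082  0.1132]
t 258 [ 0.54207435 -0.05366182]
  plane [-0.0109  0.0102  0.1717]
  floor 214 0.10793803845487637 [-0.0117  0.0246  0.112 ]
s 211 [ 0.54358284 -0.0541106 ]
  plane [-0.0002  0.0033  0.1712]
  floor 50 0.1080946010907391 [ 0.0168 -0.0311  0.1124]
```

```bash
python3 - <<'E'
from h import *
c=cupnow(); rows(list(lerp(c,([.5427,-.0485,.012],Rm([0,0,1],D(-45))),9)))
E
```

```text
[[-1, 0, 3, 0.0, 0.0, -0.0], [-4, 0, 11, 0.0, 0.1, -0.0], [-9, 0, 23, 0.0, 0.1, -0.0], [-14, -1, 37, 0.1, 0.2, -0.0], [-20, -1, 52, 0.1, 0.3, -0.1], [-25, -1, 66, 0.1, 0.4, -0.1], [-30, -1, 78, 0.1, 0.4, -0.1], [-33, -2, 87, 0.1, 0.5, -0.1], [-34, -2, 90, 0.1, 0.5, -0.1]]
maxdq 0.04 err 0.0 margin 0.09 [ 0.08  0.34  2.1  -0.54  0.53  2.89]
```

Call:
play_rows --pt "-1 0 3 0 0 0" --pt "-4 0 11 0 0.1 0" --pt "-9 0 23 0 0.1 0" --pt "-14 -1 37 0.1 0.2 0" --pt "-20 -1 52 0.1 0.3 -0.1" --pt "-25 -1 66 0.1 0.4 -0.1" --pt "-30 -1 78 0.1 0.4 -0.1" --pt "-33 -2 87 0.1 0.5 -0.1" --pt "-34 -2 90 0.1 0.5 -0.1" --pt "-34 -2 90 0.1 0.5 -0.1"

```text
time: 14.62
tool_pos: [0.4815, 0.0127, 0.0858]
tcp_rot: [3.139, -0.347, -0.784]
contact_force: [-0.5, -0.7, -1.1]
grip_width: 0.0135
grip_force: 58.7
```

```bash
python3 - <<'E'
from h import *
log();c=cupnow(); print(c[0],c[1].as_euler('xyz',degrees=True))
rows(list(lerp(c,([c[0][0],c[0][1],.005],Rm([0,0,1],D(-45))),6)))
E
```

```text
14.62 [ 0.086  0.348  2.098 -0.541  0.533  2.888] [0.4815 0.0127 0.0858] [ 3.139 -0.347 -0.784] [-0.5 -0.7 -1.1] 0.0135 58.73058378696442
[ 0.54177278 -0.0477347   0.0098946 ] [ -0.16041833   0.11125962 -44.96472748]
[[0, 0, 0, 0.0, 0.0, 0.0], [0, 0, 1, 0.0, 0.0, 0.0], [-1, 0, 2, 0.1, 0.1, 0.0], [-1, 0, 3, 0.1, 0.1, 0.1], [-2, 0, 4, 0.1, 0.1, 0.1], [-2, 0, 5, 0.1, 0.1, 0.1]]
maxdq 0.01 err 0.0 margin 0.07 [ 0.09  0.36  2.11 -0.56  0.52  2.91]
```

Now creep down until the wrist force shows contact.

Call:
play_rows --pt "-0.4 0 0.9 0 0 0" --pt "-0.4 0 0.9 0 0 0" --pt "-0.7 0 1.9 0 0 0" --pt "-0.7 0 1.9 0 0 0"

```text
time: 14.95
tool_pos: [0.4829, 0.0129, 0.0855]
tcp_rot: [3.142, -0.35, -0.785]
contact_force: [-0.4, 0.9, -0.9]
grip_width: 0.0133
grip_force: 58.7
```

Call:
play_rows --pt "-0.2 0 0.5 0 0 0" --pt "-0.3 0 0.9 0 0 0" --pt "-0.3 0 0.9 0 0 0"

```text
time: 15.2
tool_pos: [0.4825, 0.0129, 0.0842]
tcp_rot: [3.141, -0.349, -0.785]
contact_force: [0.2, -0.6, -1.8]
grip_width: 0.0135
grip_force: 58.7
```

Call:
play_rows --pt "-0.2 0 0.5 0 0 0" --pt "-0.3 0 0.9 0 0 0" --pt "-0.3 0 0.9 0 0 0"

```text
time: 15.45
tool_pos: [0.4824, 0.0128, 0.0831]
tcp_rot: [3.14, -0.349, -0.784]
contact_force: [0.1, 1.0, -1.9]
grip_width: 0.0132
grip_force: 58.7
```

Call:
play_rows --pt "-0.2 0 0.5 0 0 0" --pt "-0.3 0 0.9 0 0 0" --pt "-0.3 0 0.9 0 0 0"

```text
time: 15.7
tool_pos: [0.4826, 0.0129, 0.0824]
tcp_rot: [3.141, -0.349, -0.784]
contact_force: [-1.3, 1.1, 3.3]
grip_width: 0.0133
grip_force: 59.5
```

Force rose by about 5 N, so the cup is on the pad. Opening the gripper.

Call:
play_rows --pt "0 0 0 0 0 0" --pt "0 0 0 0 0 0" --pt "0 0 0 0 0 0" --pt "0 0 0 0 0 0" --pt "0 0 0 0 0 0" --pt "0 0 0 0 0 0" --pt "0 0 0 0 0 0" --pt "0 0 0 0 0 0" --gripper 0

```text
time: 16.37
tool_pos: [0.4825, 0.0128, 0.0822]
tcp_rot: [3.141, -0.349, -0.785]
contact_force: [-0.3, -0.9, 0.6]
grip_width: 0.0855
grip_force: 0.0
```

Call:
play_rows --pt "0 0 -8 0 0 0" --pt "0 0 -20 0 0 0" --pt "0 0 -40 0 0 0" --pt "0 0 -65 0 0 0" --pt "0 0 -95 0 0 0" --pt "0 0 -125 0 0 0" --pt "0 0 -150 0 0 0" --pt "0 0 -150 0 0 0" --pt "0 0 -150 0 0 0"

```text
time: 17.12
tool_pos: [0.447, 0.0498, 0.225]
tcp_rot: [-3.139, -0.351, -0.785]
contact_force: [0.4, -0.2, -0.9]
grip_width: 0.0851
grip_force: 0.0
```

```bash
python3 - <<'E'
from h import *
log()
s=cap('scene');t=cap('top')
f=lambda i:cv2.resize(i[...,::-1],(400,400),interpolation=cv2.INTER_CUBIC)
cv2.imwrite('pics/end.png',np.hstack([f(s['image'][150:320,220:390]),f(t['image'][130:300,270:440])]))
for d in (s,t):
    q=cloud(d).reshape(-1,3); k=q[(np.hypot(q[:,0]-.5427,q[:,1]+.0496)<.053)&(q[:,2]>.067)&(q[:,2]<.08)]
    f2=lambda p:np.hypot(k[:,0]-p[0],k[:,1]-p[1])-.0485
    print(len(k),least_squares(f2,PAD,loss='soft_l1',f_scale=.002).x, np.linalg.lstsq(np.c_[k[:,:2]-PAD,np.ones(len(k))],k[:,2],rcond=None)[0].round(3))
E
```

```text
17.12 [ 0.193  0.072  1.982 -0.365  0.916  2.747] [0.447  0.0498 0.225 ] [-3.139 -0.351 -0.785] [ 0.4 -0.2 -0.9] 0.0851 0.0
165 [ 0.54365183 -0.05003986] [-0.005  0.008  0.071]
198 [ 0.54232467 -0.05011678] [-0.007  0.016  0.072]
```

View pics/end.png

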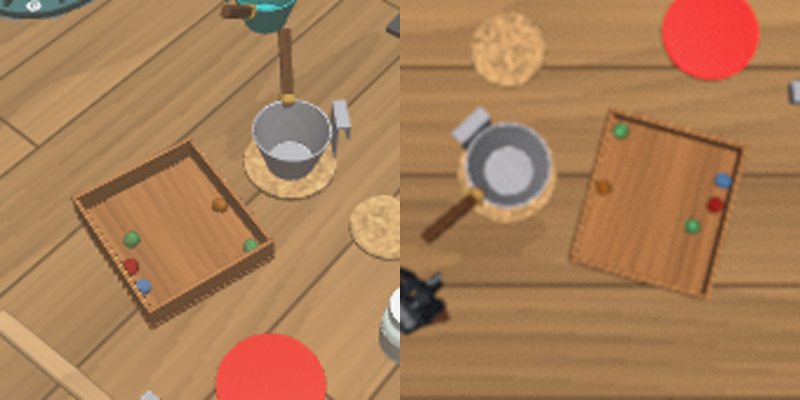

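The empty cup stands upright and centred on the large cork pad at (290,155). All five stones are in the tray, and the gripper is clear.

```bash
python3 -c "
from rig import arm
print(arm.close_job())"
```

```text
the job is handed in; nothing more can be done
None
```

The job is handed in: the cup came off the bar without spilling, all five stones are in the tray, and the empty cup stands upright on the large cork pad with the gripper clear, at about 17 s on the robot's clock.

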